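# Wedge the rotary engraver's tail carriage home and close its keeper

### The arm

A 6-joint arm with a two-finger parallel gripper is mounted at the origin on the work surface. World frame = base frame: x ahead of the robot, y to its left, z up, the work surface at z = 0. Lengths are in mm, angles in degrees, forces in N, time in s.
With the tool pointing down it reaches from about 375 to 825 mm from the base axis. Payload 5.5 kg.
Tool frame: the origin (TCP) lies midway between the tips of the shut fingers; the grasp point (between the pads) lies 19 mm behind it; z points along the fingers, x is the direction in which the jaws open and shut, and the axes are right-handed (so a half turn about z gives the same grasp; the last joint's range is limited). The gripper opens to 85 mm and grips with 20 to 120 N. Pads are 22 mm wide; open, the fingers measure 114 mm over their backs; the gripper's body (76 mm by 85 mm) begins 54 mm behind the grasp point. The pads swing forward as they close: fully open they stand 13 mm farther back than shut.
Start: joints at [-67.666, 17.962, -2.699, 69.339, 0, 90], TCP at [227.998, -554.988, 231.299] pointing down, gripper open.
Joint ranges: [-152.73, 152.73], [-39.44, 99.34], [-58.76, 71.6], [-118.89, 123.64], [-81.53, 83.1], [-180, 180]. Speed limits (degrees/s): [136.94, 136.94, 172.46, 180, 180, 180].

### API

Orientations are given as [roll, pitch, yaw] about the fixed x, y, z axes, in that order (R = Rz(yaw) Ry(pitch) Rx(roll)).
In Python, from plant import ctrl gives the robot as it stands.
- The arm moves only by the tool arm_command, never from a script. Its argument "moves" is one flat list of numbers, 6 for each row, row after row: the shift along the tool's x, y, z in m, then the turn, a rotation vector about the tool's x, y, z in degrees. A call has 1 to 12 rows; each row shifts and turns the commanded pose from where the row before left it, along the tool's axes as they then stand; what a row does not reach is not made up. A row lasts 1/10 s, in which the tool goes at most 50 mm and 8.59 degrees, less where a joint would pass 70% of its speed; a pose out of reach is approached as far as the arm can. A call is refused whole if a number of a shift passes 0.05 or a number of a turn 8.59, either way. A call with a gripper value outside its range is refused whole. "claw" is the opening, from 0 (shut) to 1 (fully open), set as the call begins (left out, the last holds). The fingers move at their own pace and stop on an object; "squeeze" is the grip in N (left out, the last holds). Time passes only in rows, so rows that do not move let the fingers close. It gives the time, the measured TCP pose, the force and the opening at its end, in the units of the state.
- ctrl.read_state(): the state, without advancing time (a new reading comes with each control period).
- ctrl.grab_frame(name): name is "side" or "top"; returns a dict with "pixels" (384x512x3 uint8, red, green, blue), "z_map" (384x512 float32, mm along the optical axis (not along the pixel's ray), 0 where there is no reading), "vertical_fov" (degrees; the focal length in pixels is half the picture's height over the tangent of half this angle, whatever the lens; pixels are square), "cx", "cy" (the principal point, pixels), "k1" (the pictures are not rectified: a ray, as slopes to the right and down, at radius r is drawn at 1 + k1 r^2 times it, then the intrinsics apply), "R" (3x3) and "t" (3): a world point X has camera coordinates R X + t. Camera axes: x right, y down, z forward; pixel columns grow to the right and rows downward; lengths in mm; the calibration is good to about 2 mm. A picture is of the moment at which its call begins.
- ctrl.close_job(): hands the job in, once; it reports no verdict.
The state is a dict: "time_s": time; "joint_positions": joint angles; "qvel": joint speeds; "joint_torque": joint torques, N m; "eef_pos": TCP position; "eef_rot": TCP orientation; "wrist_force": force on the tool from outside, world axes, zero at the start; "torque": the same for the moment, N m; "finger_gap": finger opening in mm.
Only numpy, scipy, OpenCV 4.12 (cv2) and the standard library are available. Lean on these libraries where they do the work, as an engineer would, in place of code of your own. Each camera call takes 0.05 s, during which the arm holds its last target.

### The job

Push the tail carriage along its tapered dovetail way towards the chuck until it wedges tight, then swing the keeper bar fully closed across the way behind it. Leave the loose things standing on the bed plate, and the mug, where they are.

Things in the scene. Friction and masses are not known exactly. Their poses are not given: they have to be found in the camera images.
- fixture: Fixed steel bed plate 640 x 340 mm, top 10 mm above the bench, x -240 to 400, y -170 to 170 mm of its origin, which lies at bench level under the way's centre line; +x runs along the way to the chuck, z up. Chuck (96 mm diameter, face at x = 240 mm, axis 75 mm up; headstock 167 mm high) holds a fixed wooden handle ending at x = 92 mm, top 93 mm above the bench.
- way_mouth (a point): Middle of the way's wide open end, on its floor, at x = -170 mm of the fixture, 10 mm above the bench. The way: flat floor between two aluminium rails (x -170 to 110 mm), tops 33 mm above the bench, inner faces leaning in 30 degrees (dovetail) and converging 5 degrees each towards the chuck; outer edges at y = +-92 mm here.
- way_home (a point): Where the carriage's origin lies when it is wedged tight: on the way's floor, x = 30 mm, y = 0, z = 10 mm of the fixture.
- carriage: Loose dark steel tail carriage, about 0.55 kg, in the wide part of the way, 80 to 130 mm short of home. Origin: centre of its underside, +x towards the chuck. Foot 108 mm long, 18 mm high, tapered dovetail like the way. At its rear stands a grey upright block (x -53 to -23, 56 mm wide, top 80 mm above the origin) with a pointed centre reaching forward to x = 50 mm, 65 mm up.
- push_face (a point): Middle of the flat rear face of the carriage's upright block, x = -53 mm, 40 mm above the carriage's origin: the place to push towards the chuck. It slides with some 1 to 3 N (oiled way); where the taper bites the push rises steeply, and 10 to 20 N wedges it so that it stays when let go.
- keeper (a joint): Angle (rad) of the dark steel keeper bar about its upright pivot. 0 = closed on its stop: straight across the way, pointing to the fixture's +y, 10 mm behind the wedged carriage. It opens counter-clockwise from above; at 1.57 it points back along the fixture's -x. Starts at 1.5 to 1.9, stays where left (0.06 N m). Bar 16 mm wide, 38 to 56 mm above the bench.
- keeper_post (a point): Centre of the upright round post on the free end of the keeper bar, 124 mm from the pivot: 18 mm diameter, from the bar's top (56 mm) up to 87 mm above the bench; this point is 73.5 mm above the bench. Push the post sideways to swing the bar.
- keeper_pivot (a point): On the keeper's pivot axis, on top of the rail at x = -38, y = -62 mm of the fixture, 33.5 mm above the bench (a 24 mm diameter boss, 26 mm high).
- spare_handle: Bystander: light wooden handle standing on end on the bed plate, 36 mm diameter, 125 mm tall; origin at the centre of its foot.
- dark_handle: Bystander: dark wooden handle standing on end on the bed plate, 36 mm diameter, 125 mm tall; origin at the centre of its foot.
- chuck_key: Bystander: T-shaped steel chuck key lying flat on the bed plate, about 100 x 80 mm, 14 mm high; origin at the middle of its underside.
- bushing: Bystander: steel bushing standing on the bed plate, 32 mm diameter, 22 mm high; origin at the centre of its foot.
- mug: Bystander: white mug on the bench, 80 mm diameter, 95 mm tall; origin at the centre of its foot.
Things that resemble listed ones, but are neither listed nor needed, are in the scene too. Leave any blue, green or purple look-alike of the carriage alone.

How it is judged:
By the outcome, as a careful person would: the job done as asked, in the order asked, and still so for the second after the job is handed in, with the robot touching nothing.
It also fails if it takes over 56 s, if anything falls off the work surface, if the arm or the gripper's body presses on something with over 40 N, if the wrist force passes 120 N, or if a joint passes its speed limit or range.

## Working session

There is one attempt and no reset: what is moved stays moved. The work goes in short steps, Python scripts to look and compute and a tool call to move; the robot and the scene stay as the last step left them, time stands still between calls to the robot, and variables do not carry over. Pictures are saved under pics/ and viewed, and the job is handed in when it is done.

Besides the shell and the picture viewer there is one more tool, called in YAML: its name, and indented under it one key for each argument. arm_command: Moves the arm, as the interface text tells. Its arguments: {"type":"object","properties":{"moves":{"type":"array"},"claw":{"type":"number"},"squeeze":{"type":"number"}},"required":["moves"]}

```bash
ls; mkdir -p pics; python3 - <<'E'
from plant import ctrl
import cv2,numpy as np
s=ctrl.read_state();print(s['time_s'],s['eef_pos'],s['eef_rot'],s['wrist_force'])
for n in("side","top"):
    f=ctrl.grab_frame(n);np.savez(f"pics/{n}0.npz",**f)
    cv2.imwrite(f"pics/{n}0.png",cv2.resize(f['pixels'][:,:,::-1],(800,600),interpolation=cv2.INTER_CUBIC))
    print(n,f['vertical_fov'],f['cx'],f['cy'],f['k1'],f['R'],f['t'])
E
```

```text
pics
0.0 [ 227.77955852 -554.44837119  230.4519686 ] [-1.79998212e+02  9.70945522e-02 -6.76675470e+01] [ 0.58836471  0.64366508 -0.60764196]
side 54.965686438443875 256.19092084549925 192.09441719689048 0.01417251678878876 [[-0.85024963 -0.52632077  0.00787417]
 [-0.41769888  0.66552137 -0.61855392]
 [ 0.32031735 -0.52921428 -0.7857029 ]] [435.58172084 324.2516852  979.40147134]
top 56.26547526417101 259.1669797301605 193.3019898766375 -0.10660157737727029 [[ 0.01902657 -0.99962543  0.01967206]
 [-0.99085929 -0.02148059 -0.13317829]
 [ 0.13355097 -0.01695831 -0.99089684]] [-75.05048298 547.28780365 866.93183504]
```

View pics/side0.png

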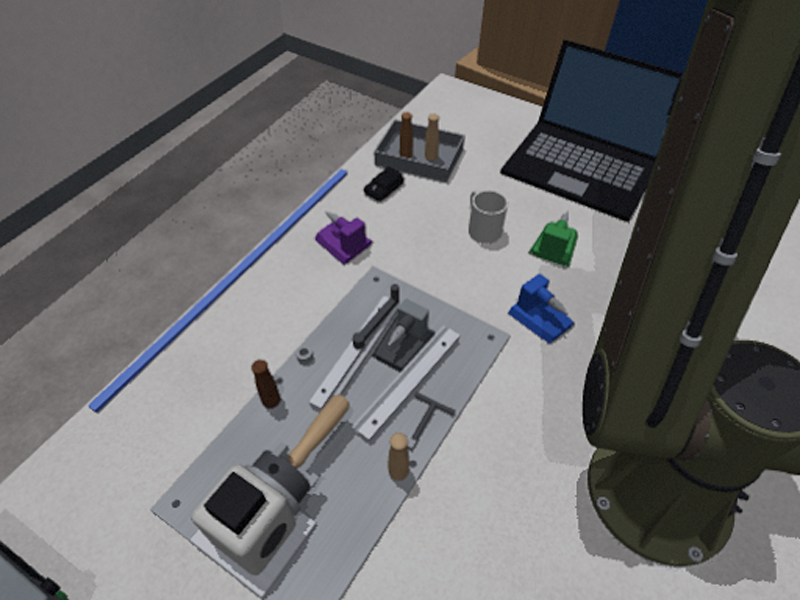

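View pics/top0.png

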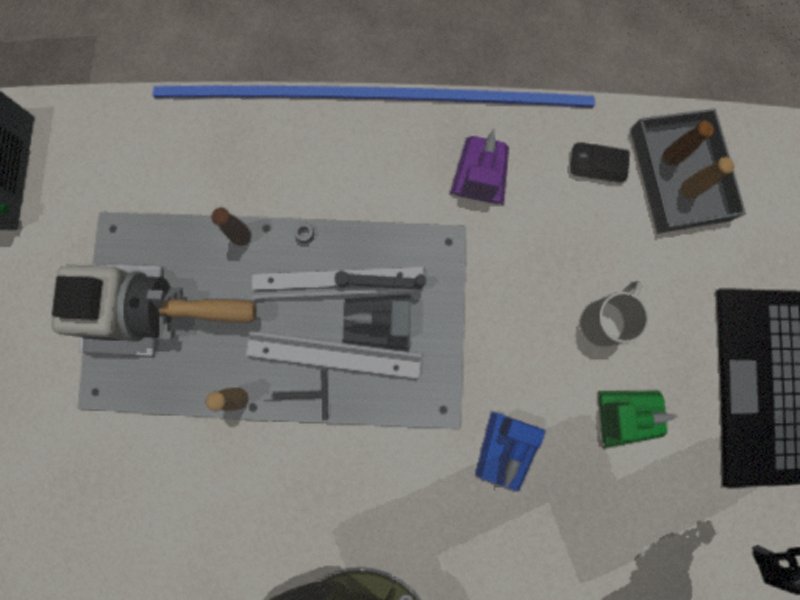

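The top view (800x600 pixels) shows the chuck at left (140,303), so fixture +x points left, along world +y. The dark carriage is in the way at (378,322). The keeper pivot is at (342,278) and its post at (419,281). The blue, green and purple look-alikes lie off the plate. Next I'll measure these points.

```bash
cat > h.py <<'E'
import numpy as np,cv2
def K(f):
    h=f['pixels'].shape[0];F=h/2/np.tan(np.radians(float(f['vertical_fov']))/2)
    return np.array([[F,0,f['cx']],[0,F,f['cy']],[0,0,1]],float),np.array([float(f['k1']),0,0,0])
def ray(f,uv):
    k,d=K(f);p=cv2.undistortPoints(np.array(uv,float).reshape(-1,1,2),k,d).reshape(-1,2)
    return np.c_[p,np.ones(len(p))]
def atz(f,uv,z):
    r=ray(f,uv)@f['R'];c=-f['R'].T@f['t'];z=np.broadcast_to(z,len(r))
    return c+r*((z-c[2])/r[:,2])[:,None]
def cloud(f):
    H,W=f['z_map'].shape;v,u=np.mgrid[:H,:W]
    r=ray(f,np.c_[u.ravel(),v.ravel()]);P=(r*f['z_map'].reshape(-1,1)-f['t'])@f['R']
    return P.reshape(H,W,3)
def proj(f,X):
    k,d=K(f);return cv2.projectPoints(np.array(X,float).reshape(-1,1,3),cv2.Rodrigues(f['R'])[0],f['t'],k,d)[0].reshape(-1,2)
E
python3 - <<'E'
from h import *
from plant import ctrl
f=dict(np.load('pics/top0.npz'));s=dict(np.load('pics/side0.npz'))
C=cloud(f);C2=cloud(s)
c=np.array([[100,212],[466,226],[461,427],[79,410]])*.64
print(atz(f,c,10))
h=np.array([[112,228],[449,241],[443,410],[95,392]])*.64
print('holes',atz(f,h,10))
for n,F,CC in(('top',f,C),('side',s,C2)):
    print(n,'z of plate / bench')
for q in([300,390],[420,260],[300,500]):
    print(C[int(q[1]*.64),int(q[0]*.64)])
# post: points z 80..92
for n,CC in(('top',C),('side',C2)):
    m=(CC[...,2]>78)&(CC[...,2]<96)&(CC[...,0]>400)&(CC[...,0]<700)&(CC[...,1]<160)&(CC[...,1]>-250)
    nl,lab,st,ce=cv2.connectedComponentsWithStats(m.astype(np.uint8))
    for i in range(1,nl):
        if st[i,4]>4:
            P=CC[lab==i];print(n,i,st[i],P.mean(0).round(1),P.min(0).round(),P.max(0).round())
a=cv2.resize(f['pixels'][150:260,150:310,::-1],(800,550),interpolation=cv2.INTER_CUBIC);cv2.imwrite('pics/crop_top.png',a)
a=cv2.resize(s['pixels'][170:290,190:340,::-1],(750,600),interpolation=cv2.INTER_CUBIC);cv2.imwrite('pics/crop_side.png',a)
E
```

```text
[[ 699.26633081  470.47279517   10.        ]
 [ 685.11708027 -165.73248747   10.        ]
 [ 349.39198279 -159.40007103   10.        ]
 [ 358.54163598  476.91716678   10.        ]]
holes [[ 670.66890492  445.13030039   10.        ]
 [ 658.15282213 -136.89634225   10.        ]
 [ 376.38663892 -129.69877907   10.        ]
 [ 389.57694554  450.41768355   10.        ]]
top z of plate / bench
side z of plate / bench
[405.48010878 103.98513569  10.65781788]
[625.77853869 -86.28989955   7.24656298]
[2.25648913e+02 9.97446111e+01 9.90977461e-02]
top 1 [266 176   7   7  44] [577.1 -85.8  86.4] [570. -93.  82.] [585. -79.  89.]
top 2 [222 192  41  24 506] [517.  -39.3  87.2] [490. -71.  78.] [545.  25.  93.]
side 1 [250 182   6   6  29] [576.6 -82.9  84.1] [568. -93.  78.] [585. -75.  88.]
side 2 [250 192  25  27 278] [516.4 -36.9  85.6] [489. -69.  78.] [546.  23.  93.]
```

View pics/crop_top.png

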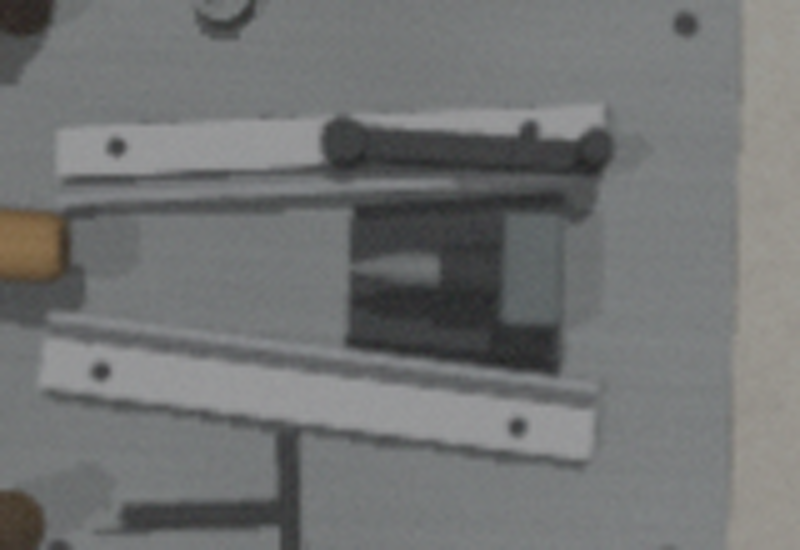

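View pics/crop_side.png

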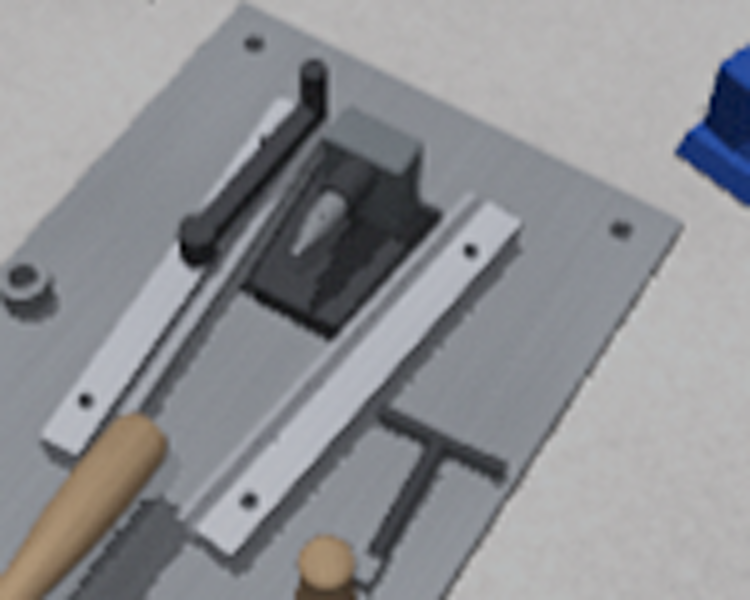

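The crops confirm the carriage: dark foot with the grey block at the top-crop (530,268), inside the way. The keeper pivot is at (345,140) and its post at (595,148), clear of the rail's end. Now I'll fit the frame.

```bash
cat > fit.py <<'E'
from h import *
from scipy.optimize import least_squares
f=dict(np.load('pics/top0.npz'));s=dict(np.load('pics/side0.npz'))
C=cloud(f);C2=cloud(s)
c=np.array([[100,212],[466,226],[461,427],[79,410]])*.64
# 2D rigid
M=np.array([[400,-170],[-240,-170],[-240,170],[400,170]],float)
W=atz(f,c,10)[:,:2]
def fr(p,X): 
    a=p[2];return X@np.array([[np.cos(a),np.sin(a)],[-np.sin(a),np.cos(a)]])+p[:2]
r=least_squares(lambda p:(fr(p,M)-W).ravel(),[520,80,1.57],loss='soft_l1',f_scale=3)
p=r.x;print(p[:2],np.degrees(p[2]),(fr(p,M)-W).round(1).tolist())
def inv(p,X): 
    a=p[2];return (X-p[:2])@np.array([[np.cos(a),-np.sin(a)],[np.sin(a),np.cos(a)]])
print('pivot',fr(p,np.array([[-38,-62]])))
h=np.array([[112,228],[449,241],[443,410],[95,392]])*.64
print('holes',inv(p,atz(f,h,10)[:,:2]))
# crop_top coordinates: px=150+x/5, y=150+y/5
def ct(q):return np.array(q)/5+150-.4
rails=ct([[57,128],[605,104],[597,384],[592,464],[40,390],[48,337],[60,178]])
print('rail z33',inv(p,atz(f,rails,33)[:,:2]).round(1))
for n,CC in(('top',C),('side',C2)):
    G=inv(p,CC[...,:2].reshape(-1,2)).reshape(CC.shape[:2]+(2,))
    def show(nm,m):
        if m.sum():print(n,nm,m.sum(),'med',np.median(G[m],0).round(1),'min',np.percentile(G[m],2,0).round(1),'max',np.percentile(G[m],98,0).round(1),'z',np.median(CC[m][:,2]).round(1))
    z=CC[...,2];x,y=G[...,0],G[...,1]
    R=(x>-200)&(x<80)&(abs(y)<45)
    show('block',R&(z>82)&(z<96)&(x<-80)); show('foot',R&(z>24)&(z<34)&(x<40))
    show('post',(x>-200)&(x<-130)&(y<-30)&(y>-110)&(z>80)&(z<94))
    show('boss',(x>-60)&(x<-15)&(y<-45)&(y>-80)&(z>50))
    show('bar',(x>-190)&(x<-60)&(y<-45)&(y>-95)&(z>48)&(z<64))
    show('chk',(x>100)&(z>150)&(x<400)&(abs(y)<80))
    show('handle',(x>80)&(x<140)&(abs(y)<30)&(z>60))
    for nm in [((y<-60)&(x>20)),((y>60)&(x>-100))]:
        show('tall',nm&(z>110)&(x<300)&(abs(y)<170))
E
python3 fit.py
```

```text
[521.58175761  75.5786857 ] 88.943081812433 [[-0.3, 1.9], [2.0, -1.8], [-2.2, -1.8], [0.4, 1.7]]
pivot [[582.87027427  36.44152017]]
holes [[ 372.23875106 -142.24516027]
 [-209.9197355  -140.46707023]
 [-207.92075901  141.3839383 ]
 [ 372.34030903  138.89650462]]
rail z33 [[ 113.4  -66.9]
 [-166.   -90.5]
 [-166.8   52.3]
 [-165.6   92.2]
 [ 112.4   66.7]
 [ 110.2   40. ]
 [ 109.9  -41.1]]
top block 419 med [-126.1    2.5] min [-146.   -25.4] max [-87.5  28.8] z 88.7
top foot 928 med [-68.8  16. ] min [-143.5  -43.9] max [33.6 44. ] z 28.4
top post 44 med [-160.4  -58.3] min [-167.9  -65.9] max [-153.2  -51.2] z 86.6
top boss 107 med [-40.9 -61.2] min [-59.6 -71.2] max [-25.9 -51.1] z 58.0
top bar 258 med [-107.5  -59.7] min [-154.7  -68.3] max [-62.6 -51.8] z 55.2
top chk 755 med [330.6  -1.9] min [306.3 -30.3] max [363.6  26.7] z 166.8
top handle 304 med [114.9   1. ] min [ 95.1 -16.5] max [139.1  16.7] z 89.4
top tall 129 med [ 139.5 -132.4] min [ 129.4 -146.9] max [ 152.8 -122.4] z 133.6
top tall 145 med [124.5 134.7] min [114.9 123.3] max [138.6 147.5] z 134.3
side block 208 med [-122.8    2.8] min [-142.7  -24. ] max [-87.4  28.3] z 87.6
side foot 604 med [-65.3  14. ] min [-138.1  -43.6] max [32.1 44.2] z 27.1
side post 27 med [-157.5  -59.1] min [-167.   -66.4] max [-150.6  -50.7] z 84.7
side boss 67 med [-37.8 -61.3] min [-58.6 -71.9] max [-23.3 -52. ] z 56.5
side bar 149 med [-109.1  -59.4] min [-156.3  -68.8] max [-62.7 -52.3] z 53.6
side chk 838 med [3.398e+02 3.000e-01] min [309.8 -31.3] max [367.3  26.1] z 165.9
side handle 207 med [118.9   4.6] min [ 96.6 -15.9] max [139.4  16.4] z 87.9
side tall 110 med [ 145.6 -131.3] min [ 131.5 -147.2] max [ 155.9 -122. ] z 131.5
side tall 127 med [131.  136.4] min [116.1 123.1] max [140.6 147.7] z 132.5
```

arm_command:
  moves: [0,0,0,0,0,-8.3,0,0,0,0,0,-8.3,0,0,0,0,0,-8.3,0,0,0,0,0,-8.3,0,0,0,0,0,-8.3,0,0,0,0,0,-8.3,0,0,0,0,0,-8.3,0,0,0,0,0,-8.3,0,0,0,0,0,0]
  claw: 0

```text
time_s: 1.0
eef_pos: [227.9, -554.7, 230.8]
eef_rot: [-179.9, 0.0, -1.2]
wrist_force: [-0.2, -0.9, -0.4]
finger_gap: -0.2
```

```bash
cat > tgt.py <<'E'
import sys,numpy as np
from plant import ctrl
from scipy.spatial.transform import Rotation as Ro
P=[521.58,75.58,np.radians(88.94)]
def w(x,y):
    c,s=np.cos(P[2]),np.sin(P[2]);return np.array([P[0]+c*x-s*y,P[1]+s*x+c*y])
s=ctrl.read_state();e=np.array(s['eef_pos']);R=Ro.from_euler('xyz',s['eef_rot'],degrees=True)
c,q=np.cos(P[2]),np.sin(P[2]);d=e[:2]-P[:2]
print('t',s['time_s'],'pos',e.round(1),'rot',np.round(s['eef_rot'],1),'F',np.round(s['wrist_force'],1),'fix',np.round([c*d[0]+q*d[1],-q*d[0]+c*d[1]],1),'gap',np.round(s['finger_gap'],1),'J',np.round(s['joint_positions'],0))
if len(sys.argv)>1:
    x,y,z=map(float,sys.argv[1:4]);t=np.r_[w(x,y),z];print('target',t.round(1),'tool shift',R.inv().apply(t-e).round(1))
E
python3 tgt.py -185 1 231
```

```text
t 1.0 pos [ 227.9 -554.7  230.8] rot [-179.9    0.    -1.2] F [-0.2 -0.9 -0.4] fix [-635.6  282. ] gap -0.2 J [-68.  18.  -3.  69.   0.  24.]
target [ 517.2 -109.4  231. ] tool shift [ 2.795e+02 -4.515e+02  1.000e-01]
```

arm_command:
  moves: [0.0254,-0.041,0,0,0,0,0.0254,-0.041,0,0,0,0,0.0254,-0.041,0,0,0,0,0.0254,-0.041,0,0,0,0,0.0254,-0.041,0,0,0,0,0.0254,-0.041,0,0,0,0,0.0254,-0.041,0,0,0,0,0.0254,-0.041,0,0,0,0,0.0254,-0.041,0,0,0,0,0.0254,-0.041,0,0,0,0,0.0254,-0.041,0,0,0,0,0,0,0,0,0,0]

```text
time_s: 2.2
eef_pos: [519.8, -105.7, 231.0]
eef_rot: [-179.9, -0.1, -1.1]
wrist_force: [-0.3, -0.5, -0.2]
finger_gap: -0.2
```

```bash
python3 tgt.py -185 1 43
```

```text
t 2.2 pos [ 519.8 -105.7  231. ] rot [-1.799e+02 -1.000e-01 -1.100e+00] F [-0.3 -0.5 -0.2] fix [-181.3   -1.6] gap -0.2 J [-12.  10. -12.  67.   0.  80.]
target [ 517.2 -109.4   43. ] tool shift [ -2.8   4.  188. ]
```

arm_command:
  moves: [-0.003,0.005,0.04,0,0,0,0,0,0.04,0,0,0,0,0,0.04,0,0,0,0,0,0.034,0,0,0,0,0,0.034,0,0,0,0,0,0,0,0,0,0,0,0,0,0,0]

```text
time_s: 2.9
eef_pos: [513.4, -115.6, 43.4]
eef_rot: [-180.0, 0.1, -1.4]
wrist_force: [1.0, -0.0, 0.4]
finger_gap: 0.2
```

```bash
python3 tgt.py -185 1 43; python3 - <<'E'
from h import *
from plant import ctrl
f=ctrl.grab_frame('side')
cv2.imwrite('pics/s1.png',cv2.resize(f['pixels'][130:290,150:363,::-1],(798,600),interpolation=cv2.INTER_CUBIC))
E
```

```text
t 2.9 pos [ 513.4 -115.6   43.4] rot [-1.8e+02  1.0e-01 -1.4e+00] F [ 1.  -0.   0.4] fix [-191.3    4.6] gap 0.2 J [-13.  19. -28.  43.  -0.  79.]
target [ 517.2 -109.4   43. ] tool shift [ 3.6 -6.3  0.4]
```

View pics/s1.png

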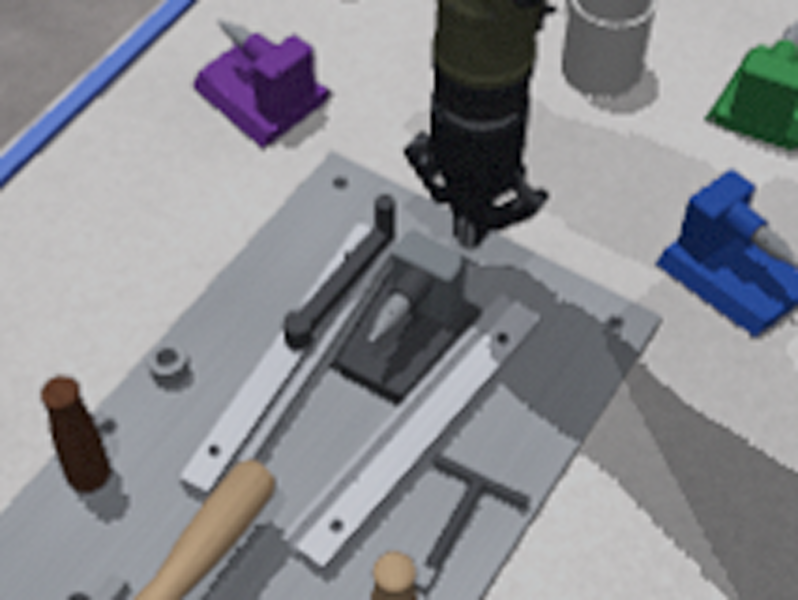

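The closed fingertips are at (470,240), just behind the block. The linkage knuckles flare wide, at (415,150) and (540,195), so I'll check their clearance to the keeper post at (385,215).

```bash
python3 - <<'E'
from h import *
from plant import ctrl
s=ctrl.read_state();e=np.array(s['eef_pos'])
a=np.radians(-1.4);X=np.array([np.cos(a),np.sin(a)]);Y=np.array([np.sin(a),-np.cos(a)])
A=[]
for n in('side','top'):
    C=cloud(ctrl.grab_frame(n)).reshape(-1,3);d=C-e;A.append(np.c_[d[:,:2]@X,d[:,:2]@Y,d[:,2]])
D=np.vstack(A)
for z in range(0,150,10):
    m=(D[:,2]>=z)&(D[:,2]<z+10)&(abs(D[:,0])<80)&(D[:,1]>-20)&(D[:,1]<60)
    if m.sum():print(z,m.sum(),np.percentile(D[m],[1,99],0)[:,:2].round().tolist())
E
```

```text
0 11 [[-12.0, -13.0], [10.0, 3.0]]
10 17 [[-14.0, -14.0], [11.0, 7.0]]
20 18 [[-15.0, -13.0], [11.0, -0.0]]
30 11 [[-14.0, -14.0], [5.0, -7.0]]
40 33 [[-29.0, -15.0], [29.0, 3.0]]
50 69 [[-41.0, -15.0], [38.0, 10.0]]
60 43 [[-45.0, -19.0], [48.0, 7.0]]
70 58 [[-53.0, -19.0], [51.0, -2.0]]
80 81 [[-62.0, -19.0], [60.0, 12.0]]
90 92 [[-62.0, -20.0], [58.0, 10.0]]
100 40 [[-45.0, -19.0], [37.0, 7.0]]
110 24 [[-42.0, -13.0], [39.0, 7.0]]
120 9 [[-38.0, -13.0], [-31.0, 5.0]]
130 12 [[-39.0, -19.0], [-31.0, 11.0]]
140 15 [[-38.0, -19.0], [-33.0, 10.0]]
```

arm_command:
  moves: [0.0015,-0.008,0,0,0,0,0.0015,-0.008,0,0,0,0,0,-0.008,0,0,0,0,0,-0.004,0,0,0,0,0,-0.004,0,0,0,0,0,-0.004,0,0,0,0,0,-0.005,0,0,0,0,0,-0.006,0,0,0,0,0,-0.007,0,0,0,0,0,-0.007,0,0,0,0,0,-0.007,0,0,0,0,0,-0.007,0,0,0,0]

```text
time_s: 4.25
eef_pos: [518.8, -39.6, 43.3]
eef_rot: [-180.0, 0.0, -1.3]
wrist_force: [0.0, -0.8, 0.9]
finger_gap: 0.1
```

```bash
python3 tgt.py -45 1 43
```

```text
t 4.25 pos [518.8 -39.6  43.3] rot [-180.     0.    -1.3] F [ 0.  -0.8  0.9] fix [-115.3    0.6] gap 0.1 J [ -4.  18. -29.  43.   0.  87.]
target [519.7  30.6  43. ] tool shift [ -0.6 -70.3   0.3]
```

arm_command:
  moves: [0,-0.007,0,0,0,0,0,-0.007,0,0,0,0,0,-0.007,0,0,0,0,0,-0.007,0,0,0,0,0,-0.007,0,0,0,0,0,-0.007,0,0,0,0,0,-0.006,0,0,0,0,0,-0.005,0,0,0,0,0,-0.004,0,0,0,0,0,-0.003,0,0,0,0,0,-0.002,0,0,0,0]

```text
time_s: 5.35
eef_pos: [520.2, 21.9, 43.3]
eef_rot: [180.0, 0.0, -1.3]
wrist_force: [-0.4, -1.1, -0.1]
finger_gap: 0.1
```

```bash
python3 tgt.py -35 1 43;python3 - <<'E'
from h import *
from plant import ctrl
f=ctrl.grab_frame('side')
cv2.imwrite('pics/s2.png',cv2.resize(f['pixels'][130:290,150:363,::-1],(798,600),interpolation=cv2.INTER_CUBIC))
E
```

```text
t 5.35 pos [520.2  21.9  43.3] rot [180.    0.   -1.3] F [-0.4 -1.1 -0.1] fix [-53.7   0.4] gap 0.1 J [  2.  18. -29.  43.  -0.  94.]
target [519.9  40.6  43. ] tool shift [ -0.7 -18.7   0.3]
```

View pics/s2.png

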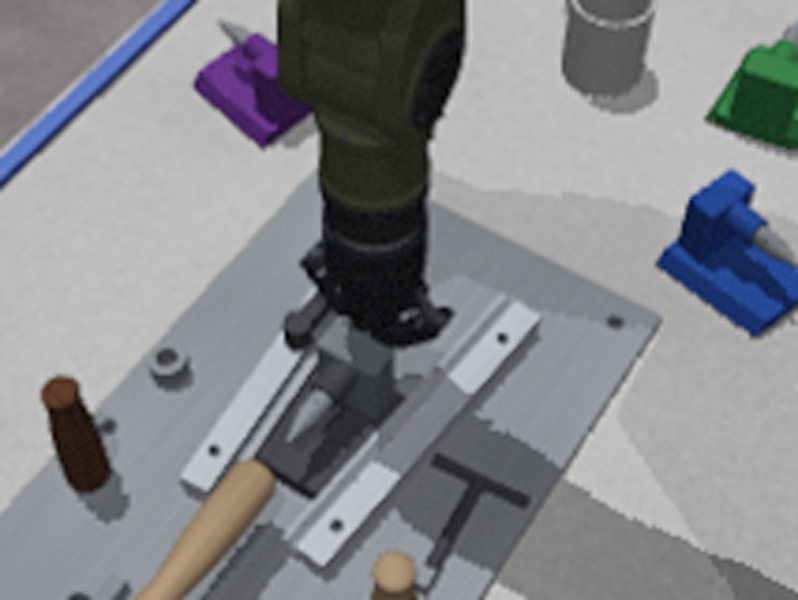

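The carriage is moving ahead of the fingers (block at (365,360)) with about 1 N of push. Now I'll go slowly into the taper.

arm_command:
  moves: [0,-0.003,0,0,0,0,0,-0.003,0,0,0,0,0,-0.002,0,0,0,0,0,-0.002,0,0,0,0,0,-0.002,0,0,0,0,0,-0.001,0,0,0,0,0,-0.001,0,0,0,0]

```text
time_s: 6.1
eef_pos: [520.6, 35.8, 43.3]
eef_rot: [180.0, -0.0, -1.3]
wrist_force: [0.1, -2.6, 0.6]
finger_gap: -0.2
```

```bash
python3 tgt.py
```

```text
t 6.1 pos [520.6  35.8  43.3] rot [180.   -0.   -1.3] F [ 0.1 -2.6  0.6] fix [-39.8   0.3] gap -0.2 J [  4.  19. -29.  43.  -0.  95.]
```

arm_command:
  moves: [0,-0.001,0,0,0,0,0,-0.001,0,0,0,0,0,-0.001,0,0,0,0]

```text
time_s: 6.4
eef_pos: [520.6, 38.7, 43.3]
eef_rot: [180.0, -0.0, -1.3]
wrist_force: [1.6, -2.9, 0.5]
finger_gap: 0.0
```

```bash
python3 tgt.py
```

```text
t 6.4 pos [520.6  38.7  43.3] rot [180.   -0.   -1.3] F [ 1.6 -2.9  0.5] fix [-36.9   0.3] gap 0.0 J [  4.  19. -28.  43.  -0.  96.]
```

arm_command:
  moves: [0,-0.001,0,0,0,0,0,-0.0005,0,0,0,0]

```text
time_s: 6.6
eef_pos: [520.6, 40.3, 43.3]
eef_rot: [-180.0, 0.0, -1.3]
wrist_force: [1.4, -2.9, -0.2]
finger_gap: 0.0
```

arm_command:
  moves: [0,-0.001,0,0,0,0,0,-0.0005,0,0,0,0]

```text
time_s: 6.8
eef_pos: [520.6, 41.4, 43.3]
eef_rot: [180.0, 0.0, -1.3]
wrist_force: [0.1, -4.6, 0.4]
finger_gap: 0.1
```

Force is starting to rise.

arm_command:
  moves: [0,-0.0005,0,0,0,0,0,-0.0005,0,0,0,0]

```text
time_s: 7.0
eef_pos: [520.6, 41.4, 43.3]
eef_rot: [179.8, 0.0, -1.3]
wrist_force: [0.8, -8.6, 0.4]
finger_gap: 0.1
```

arm_command:
  moves: [0,-0.0005,0,0,0,0,0,-0.0005,0,0,0,0]

```text
time_s: 7.2
eef_pos: [520.6, 41.3, 43.4]
eef_rot: [179.7, -0.0, -1.3]
wrist_force: [0.6, -12.3, 2.6]
finger_gap: 0.1
```

arm_command:
  moves: [0,-0.0005,0,0,0,0,0,-0.0005,0,0,0,0,0,-0.0005,0,0,0,0]

```text
time_s: 7.5
eef_pos: [520.6, 41.3, 43.4]
eef_rot: [179.5, -0.0, -1.4]
wrist_force: [0.1, -18.7, 3.1]
finger_gap: -0.2
```

arm_command:
  moves: [0,-0.0004,0,0,0,0,0,0,0,0,0,0,0,0,0,0,0,0]

```text
time_s: 7.8
eef_pos: [520.6, 41.3, 43.4]
eef_rot: [179.5, -0.0, -1.4]
wrist_force: [0.0, -18.3, 2.9]
finger_gap: 0.1
```

It held still at 18 N. Next I'll back off gently and check that it stays.

arm_command:
  moves: [0,0.001,0,0,0,0,0,0.001,0,0,0,0,0,0.002,0,0,0,0,0,0.004,0,0,0,0,0,0.02,0,0,0,0,0,0.04,0,0,0,0,0,0.04,0,0,0,0,0,0.03,0,0,0,0,0,0,-0.045,0,0,0,0,0,-0.045,0,0,0,0,0,-0.04,0,0,0,0,0,0,0,0,0]

```text
time_s: 9.0
eef_pos: [521.5, -92.7, 179.1]
eef_rot: [180.0, -0.6, -1.3]
wrist_force: [0.8, -0.6, -0.0]
finger_gap: -0.3
```

```bash
python3 tgt.py; sed 's#^f=.*#from plant import ctrl\nf=ctrl.grab_frame("top");s=ctrl.grab_frame("side")#; s/(x<-80)/(x<20)\&(abs(y)<32)/' fit.py > fit2.py; echo '
cv2.imwrite("pics/t3.png",cv2.resize(f["pixels"][150:260,150:310,::-1],(800,550),interpolation=cv2.INTER_CUBIC))
cv2.imwrite("pics/s3.png",cv2.resize(s["pixels"][130:290,150:363,::-1],(798,600),interpolation=cv2.INTER_CUBIC))'>>fit2.py; python3 fit2.py | grep -E "block|post"
```

```text
t 9.0 pos [521.5 -92.7 179.1] rot [180.   -0.6  -1.3] F [ 0.8 -0.6 -0. ] fix [-168.3   -3. ] gap -0.3 J [-10.  12. -18.  60.   0.  81.]
top block 340 med [-4.9  0.6] min [-20.8 -27.4] max [17.9 26.7] z 89.3
side block 205 med [-1.8  1.6] min [-18.3 -27. ] max [17.  26.4] z 87.7
side post 25 med [-158.5  -59.4] min [-165.8  -66.2] max [-150.1  -51.3] z 85.5
```

View pics/t3.png

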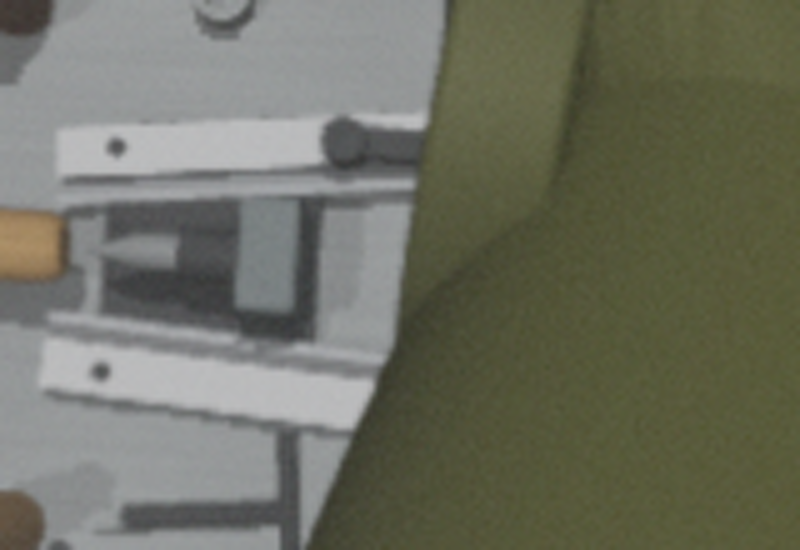

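View pics/s3.png

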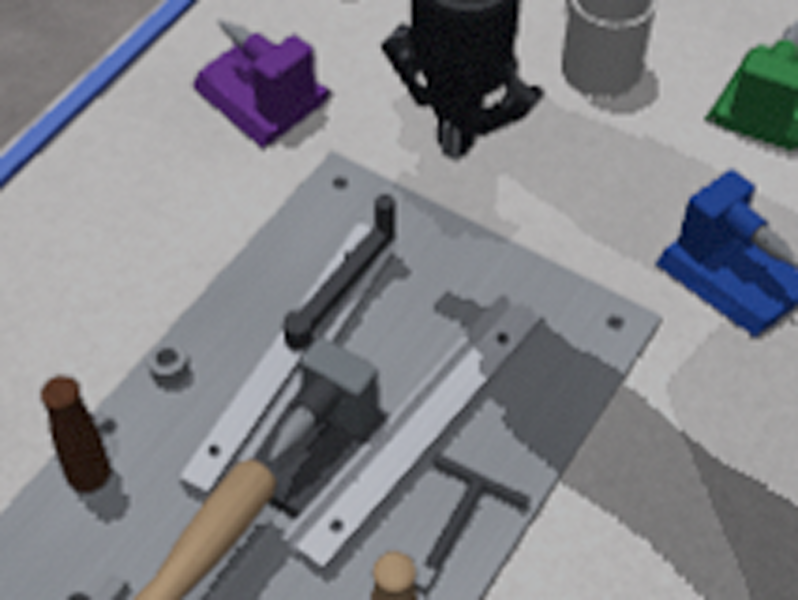

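The grey block's rear face is now at fixture x ≈ -22 (expected -23 when home), and it stayed after release. The keeper has not moved: its post is at (385,215) in the side crop. Now I'll turn the tool and go to the outer side of the post.

arm_command:
  moves: [0,0,0,0,0,-8.2,0,0,0,0,0,-8.2,0,0,0,0,0,-8.2,0,0,0,0,0,-8.2,0,0,0,0,0,-8.2,0,0,0,0,0,-8.2,0,0,0,0,0,-8.2,0,0,0,0,0,-8.2,0,0,0,0,0,-8.2,0,0,0,0,0,-8.2,0,0,0,0,0,-8.2,0,0,0,0,0,0]

```text
time_s: 10.3
eef_pos: [516.4, -91.8, 171.4]
eef_rot: [-179.8, -0.1, 89.0]
wrist_force: [-0.1, 0.1, -0.5]
finger_gap: 0.3
```

arm_command:
  moves: [0.003,0.03,0,0,0,0,0.003,0.04,0,0,0,0,0.002,0.022,0,0,0,0,0,0,0,0,0,0,0,0,0,0,0,0]

```text
time_s: 10.8
eef_pos: [608.8, -85.7, 171.7]
eef_rot: [-179.8, -0.0, 88.8]
wrist_force: [-1.1, 0.5, -0.4]
finger_gap: -0.0
```

```bash
python3 tgt.py -160 -93 63
```

```text
t 10.8 pos [608.8 -85.7 171.7] rot [-179.8   -0.    88.8] F [-1.1  0.5 -0.4] fix [-159.6  -90.2] gap -0.0 J [-8. 21. -6. 63.  0. -7.]
target [611.6 -86.1  63. ] tool shift [ -0.4   3.1 108.7]
```

arm_command:
  moves: [0,0.003,0.03,0,0,0,0,0,0.03,0,0,0,0,0,0.03,0,0,0,0,0,0.0185,0,0,0,0,0,0,0,0,0,0,0,0,0,0,0]

```text
time_s: 11.4
eef_pos: [611.7, -86.2, 65.0]
eef_rot: [-179.9, -0.0, 88.9]
wrist_force: [0.8, -0.2, 0.4]
finger_gap: -0.1
```

```bash
python3 tgt.py -160 -84 63;  python3 - <<'E'
from h import *
from plant import ctrl
f=ctrl.grab_frame('side')
cv2.imwrite('pics/s4.png',cv2.resize(f['pixels'][130:290,150:363,::-1],(798,600),interpolation=cv2.INTER_CUBIC))
# arc waypoints: post offset d=22 in tool -y
for d in(22,):
  for th in np.linspace(1.54,0,16):
    px,py=-38-124*np.sin(th),-62+124*np.cos(th)
    # push dir (closing): d/dth negative: (cos th, sin th)
    print(round(np.degrees(th),1),np.round([px-d*np.cos(th),py-d*np.sin(th)],1))
E
```

```text
t 11.4 pos [611.7 -86.2  65. ] rot [-179.9   -0.    88.9] F [ 0.8 -0.2  0.4] fix [-160.   -93.1] gap -0.1 J [ -8.  26. -13.  50.   0.  -7.]
target [602.6 -85.9  63. ] tool shift [ 0.  -9.1  2. ]
88.2 [-162.6  -80.2]
82.4 [-163.8  -67.3]
76.5 [-163.7  -54.4]
70.6 [-162.3  -41.5]
64.7 [-159.5  -28.9]
58.8 [-155.5  -16.6]
52.9 [-150.2   -4.8]
47.1 [-143.8    6.4]
41.2 [-136.2   16.8]
35.3 [-127.6   26.5]
29.4 [-118.1   35.2]
23.5 [-107.7   42.9]
17.6 [-96.6  49.5]
11.8 [-84.8  54.9]
5.9 [-72.6  59.1]
0.0 [-60.  62.]
```

View pics/s4.png

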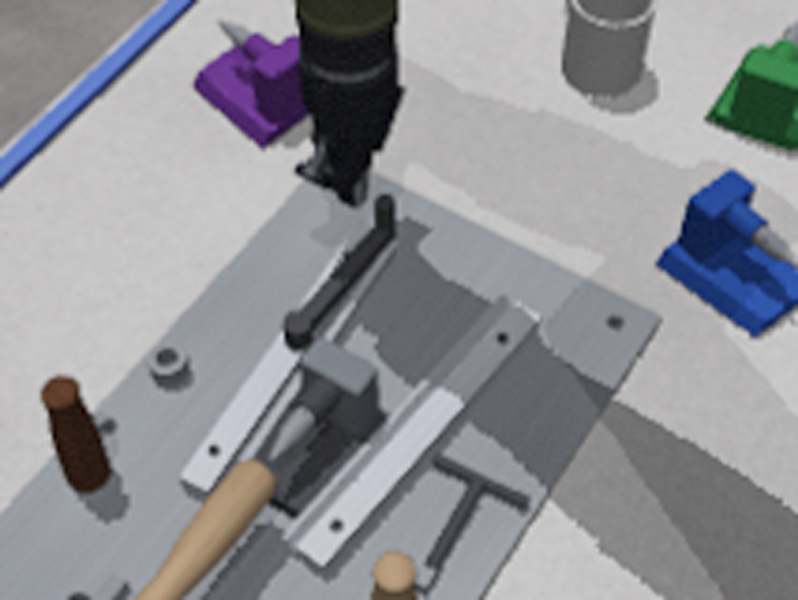

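arm_command:
  moves: [-0.0025,-0.005,0.001,0,0,0,0,-0.005,0,0,0,0,0,-0.003,0,0,0,0,-0.0015,-0.0109,0,0,0,5,-0.0015,-0.0109,0,0,0,5,-0.0015,-0.0109,0,0,0,5,-0.0015,-0.0109,0,0,0,5,0,0,0,0,0,0]

```text
time_s: 12.25
eef_pos: [554.6, -87.7, 64.1]
eef_rot: [-180.0, 0.0, 68.9]
wrist_force: [0.7, 0.1, 0.1]
finger_gap: -0.3
```

```bash
python3 tgt.py;  python3 - <<'E'
from h import *
from plant import ctrl
f=ctrl.grab_frame('side')
cv2.imwrite('pics/s5.png',cv2.resize(f['pixels'][130:290,150:363,::-1],(798,600),interpolation=cv2.INTER_CUBIC))
E
```

```text
t 12.25 pos [554.6 -87.7  64.1] rot [-180.     0.    68.9] F [0.7 0.1 0.1] fix [-162.6  -36. ] gap -0.3 J [ -9.  21. -22.  47.   0.  12.]
```

View pics/s5.png

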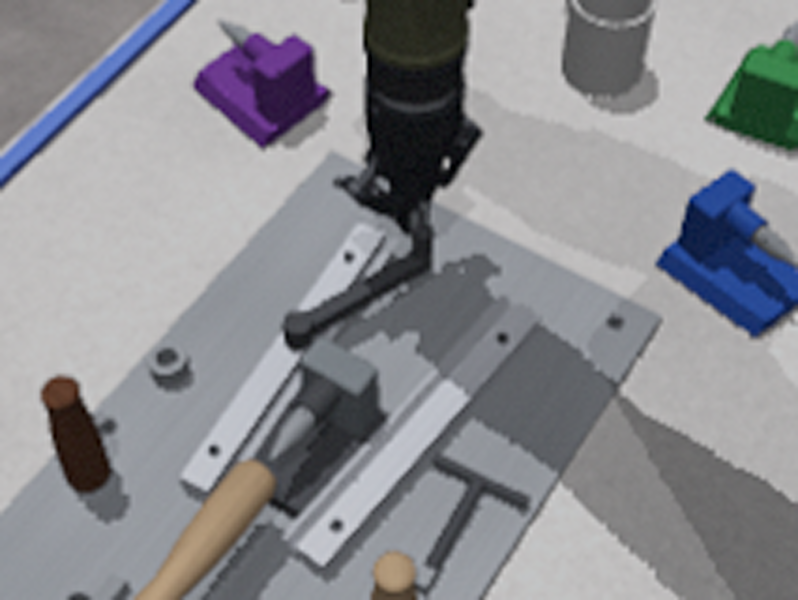

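The bar has swung with the post, now at (425,245), with the finger behind it. Continuing.

arm_command:
  moves: [-0.0015,-0.0109,0,0,0,5,-0.0015,-0.0109,0,0,0,5,-0.0015,-0.0109,0,0,0,5,-0.0015,-0.0109,0,0,0,5,-0.0015,-0.0109,0,0,0,5,-0.0015,-0.0109,0,0,0,5,-0.0015,-0.0109,0,0,0,5,-0.0015,-0.0109,0,0,0,5,-0.0015,-0.0109,0,0,0,5,-0.0012,-0.0087,0,0,0,4,0,0,0,0,0,0]

```text
time_s: 13.4
eef_pos: [470.8, -26.9, 64.0]
eef_rot: [-180.0, -0.0, 20.1]
wrist_force: [0.3, -0.0, 0.3]
finger_gap: -0.2
```

```bash
python3 tgt.py -104 45 63;  python3 - <<'E'
from h import *
from plant import ctrl
f=ctrl.grab_frame('side')
cv2.imwrite('pics/s6.png',cv2.resize(f['pixels'][130:290,150:363,::-1],(798,600),interpolation=cv2.INTER_CUBIC))
E
```

```text
t 13.4 pos [470.8 -26.9  64. ] rot [-180.    -0.    20.1] F [ 0.3 -0.   0.3] fix [-103.4   48.9] gap -0.2 J [ -3.  12. -34.  44.   0.  67.]
target [474.7 -27.6  63. ] tool shift [3.4 1.9 1. ]
```

View pics/s6.png

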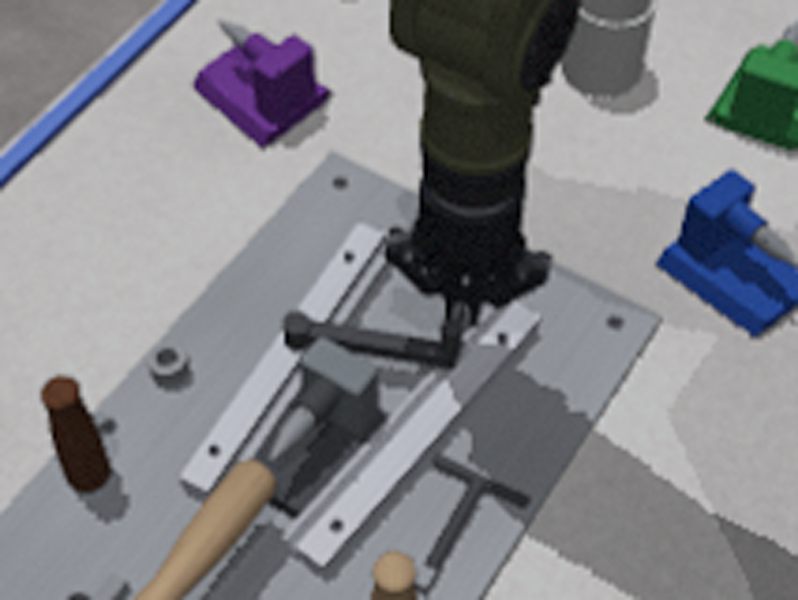

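arm_command:
  moves: [-0.0002,-0.0087,0,0,0,4,-0.0002,-0.0087,0,0,0,4,-0.0005,-0.0065,0,0,0,3,-0.0008,-0.0065,0,0,0,3,0,-0.0043,0,0,0,2,0,0,0,0,0,0]

```text
time_s: 14.05
eef_pos: [461.4, 5.8, 63.9]
eef_rot: [180.0, -0.0, 4.1]
wrist_force: [0.1, -0.3, -0.4]
finger_gap: 0.1
```

```bash
python3 tgt.py -60 62 63
```

```text
t 14.05 pos [461.4   5.8  63.9] rot [180.   -0.    4.1] F [ 0.1 -0.3 -0.4] fix [-70.9  58.9] gap 0.1 J [  1.  11. -35.  44.   0.  87.]
target [458.5  16.7  63. ] tool shift [ -2.2 -11.1   0.9]
```

arm_command:
  moves: [-0.0005,-0.003,0,0,0,1.7,-0.0005,-0.003,0,0,0,1.7,-0.0005,-0.002,0,0,0,1.7,0,-0.001,0,0,0,0,0,-0.001,0,0,0,0]

```text
time_s: 14.55
eef_pos: [459.4, 15.4, 63.9]
eef_rot: [180.0, -0.0, -1.1]
wrist_force: [0.3, -0.0, 0.1]
finger_gap: 0.3
```

arm_command:
  moves: [0,-0.001,0,0,0,0,0,-0.001,0,0,0,0]

```text
time_s: 14.75
eef_pos: [459.2, 17.6, 63.8]
eef_rot: [180.0, -0.0, -1.1]
wrist_force: [-0.8, -0.9, 0.2]
finger_gap: -0.2
```

arm_command:
  moves: [0,-0.001,0,0,0,0,0,-0.0005,0,0,0,0]

```text
time_s: 14.95
eef_pos: [459.1, 19.3, 63.8]
eef_rot: [-180.0, -0.0, -1.1]
wrist_force: [-0.6, -0.5, -0.5]
finger_gap: 0.3
```

arm_command:
  moves: [0,-0.001,0,0,0,0,0,-0.0005,0,0,0,0]

```text
time_s: 15.15
eef_pos: [459.0, 20.8, 63.8]
eef_rot: [-180.0, 0.0, -1.2]
wrist_force: [-0.6, 0.3, 0.7]
finger_gap: -0.3
```

arm_command:
  moves: [0,-0.001,0,0,0,0,0,-0.0005,0,0,0,0]

```text
time_s: 15.35
eef_pos: [459.1, 21.4, 63.8]
eef_rot: [179.9, 0.0, -1.2]
wrist_force: [-0.8, -5.7, 1.4]
finger_gap: 0.3
```

arm_command:
  moves: [0,-0.001,0,0,0,0,0,-0.0005,0,0,0,0]

```text
time_s: 15.55
eef_pos: [459.0, 21.5, 63.8]
eef_rot: [179.7, -0.0, -1.2]
wrist_force: [-1.6, -11.0, 0.6]
finger_gap: 0.2
```

arm_command:
  moves: [0,0.001,0,0,0,0,0,0.002,0,0,0,0,0,0.004,0,0,0,0,0,0.02,0,0,0,0,0,0.04,0,0,0,0,0,0,-0.04,0,0,0,0,0,-0.045,0,0,0,0,0.04,-0.03,0,0,0,0,0.05,0,0,0,0,0,0.05,0,0,0,0,0,0.05,0,0,0,0,0,0,0,0,0,0]

```text
time_s: 16.75
eef_pos: [454.1, -238.5, 179.0]
eef_rot: [179.9, -0.1, -1.5]
wrist_force: [0.2, 0.8, -0.6]
finger_gap: 0.3
```

```bash
python3 tgt.py; cat >> fit2.py <<'E'
for n,CC in(('top',C),('side',C2)):
    G=inv(p,CC[...,:2].reshape(-1,2)).reshape(CC.shape[:2]+(2,));z=CC[...,2];x,y=G[...,0],G[...,1]
    m=(x>-65)&(x<-10)&(y>40)&(y<85)&(z>72);print(n,'POST',m.sum(),G[m].mean(0).round(1),G[m].min(0).round(1),G[m].max(0).round(1))
    m=(x>-65)&(x<-27)&(z>46)&(z<66)&(y>-75)&(y<60)
    for a in range(-45,50,15):
        q=m&(y>=a)&(y<a+15);print('bar y',a,q.sum(),G[q][:,0].mean().round(1),end='; ')
    print()
E
sed -i 's/t3.png/t7.png/;s/s3.png/s7.png/' fit2.py; python3 fit2.py | grep -E "block|POST|bar y|tall|boss"
```

```text
t 16.75 pos [ 454.1 -238.5  179. ] rot [ 1.799e+02 -1.000e-01 -1.500e+00] F [ 0.2  0.8 -0.6] fix [-315.3   61.6] gap 0.3 J [-28.  10. -20.  60.  -0.  64.]
top block 336 med [-5.1  0.8] min [-20.9 -27.3] max [17.9 26.8] z 89.2
top boss 88 med [-37.4 -60.3] min [-47.6 -71.8] max [-25.9 -46.4] z 58.3
top tall 128 med [ 139.4 -132.6] min [ 129.2 -146.9] max [ 152.3 -122.2] z 133.8
top tall 143 med [124.6 135.9] min [115.  123.3] max [138.3 147.7] z 133.8
side block 205 med [-1.3  1.2] min [-18.8 -26.3] max [17.4 26.1] z 87.9
side boss 59 med [-33.9 -59.3] min [-44.9 -72.5] max [-23.8 -46.7] z 57.2
side tall 111 med [ 146.  -130.6] min [ 131. -145.] max [ 155.5 -122.2] z 131.9
side tall 126 med [131.2 136.7] min [116.3 122.6] max [141.1 147.3] z 132.7
top POST 50 [-36.4  62.1] [-44.6  53.8] [-27.8  70.4]
bar y -45 42 -36.5; bar y -30 43 -37.4; bar y -15 37 -36.6; bar y 0 42 -36.4; bar y 15 43 -37.3; bar y 30 40 -36.6; bar y 45 28 -37.6; 
side POST 41 [-33.1  62.4] [-42.5  52.1] [-26.1  69.8]
bar y -45 11 -38.1; bar y -30 8 -39.6; bar y -15 8 -40.2; bar y 0 7 -39.4; bar y 15 26 -35.0; bar y 30 24 -33.8; bar y 45 14 -31.9;
```

View pics/t7.png

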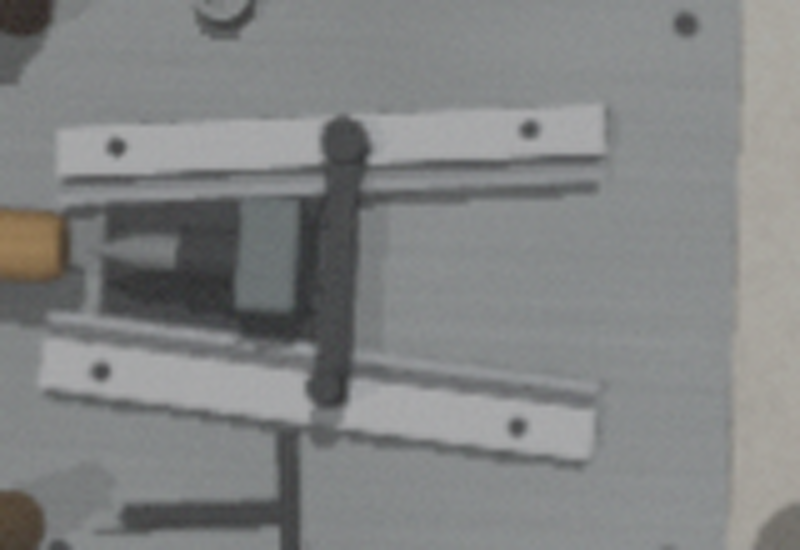

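View pics/s7.png

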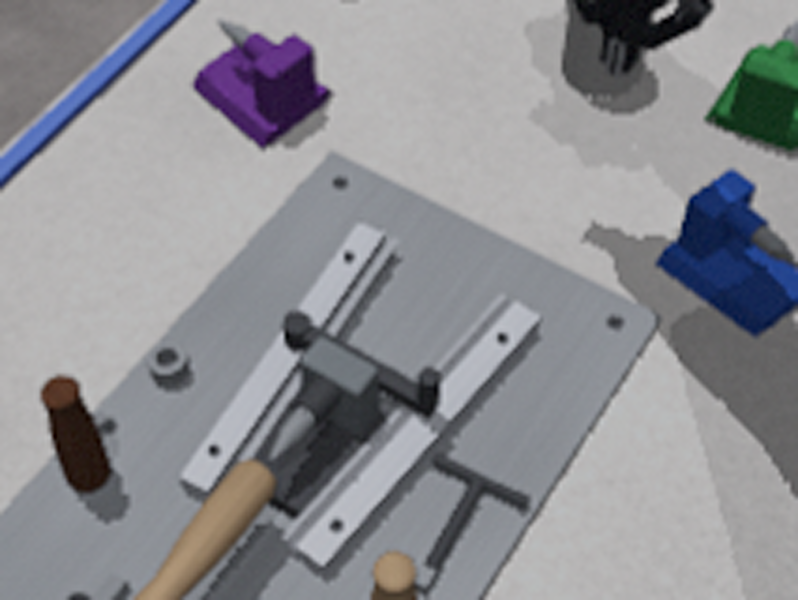

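The bar lies straight across the way behind the carriage, from the pivot at (345,140) to the post at (327,388). The carriage hasn't moved, the bystanders are where they were, and the tool is clear, so I'm handing in.

```bash
python3 -c "
from plant import ctrl
print(ctrl.read_state()['wrist_force']);print(ctrl.close_job())"
```

```text
[1.08835691 0.28678427 0.66806935]
the job is handed in; nothing more can be done
None
```

The carriage is wedged in the way and the keeper bar is closed across the way behind it. I handed the job in at about 17 s, with the arm clear of everything.

- **Carriage:** I pushed it towards the chuck with the shut fingers. It slid at about 1 to 3 N, then wedged, and I pressed up to about 18 N with no more movement. The last pictures put its rear face at about x = -22 mm of the fixture (-23 mm expected). It stayed there after I let go and through the keeper swing.
- **Keeper:** I swung it by its post until it met the stop and pressed with about 11 N. Its post now measures (-36, 62) mm of the fixture in the top camera, against (-38, 62) mm expected. The bar reads straight across to within about 1 mm along its length in that view.
- **Bystanders:** The two handles measure the same as at the start. The bushing and chuck key look unmoved in the last pictures. I didn't measure the mug, but no move went near it.

**Disagreements:** The side camera put the post about 3 mm further towards the chuck than the top one, and the tool reading at the stop was about 3 mm further on than my estimate. I put both down mainly to calibration and frame-fit error, because the force rose sharply at the stop.

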